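# Slide the top glass plate off the stack into the coating board and lock it in

## Robot

A 6-joint arm with a two-finger parallel gripper is mounted at the origin on a cart in front of the work surface, level with it; the furniture and walls round the work are solid. World frame = base frame: x ahead of the robot, y to its left, z up, the work surface at z = 0. Lengths are in m, angles in rad, forces in N, time in s.
With the tool pointing down it reaches from about 0.35 to 0.975 m from the base axis. Payload 4.9 kg.
Tool frame: the origin (TCP) lies on the centre line of the jaws, within the pads' length; the fingertips stand manip.tip_reach ahead of it and the grasp point (between the pads) is the TCP (manip.tip_reach is the distance from the TCP to the fingertips, in m); z points along the fingers, y is the line along which they close (so a half turn about z gives the same grasp; the last joint's range is limited). The gripper opens to 85 mm and grips with 20 to 120 N. Pads are 22 mm wide; open, the fingers measure 114 mm over their backs; the gripper's body (76 mm by 85 mm) begins 54 mm behind the grasp point. The pads swing forward as they close: fully open they stand 13 mm farther back than shut.
Start: joints at [-1.461, 0.053, 1.613, -0, 1.476, -0.119], TCP at [0.142, -0.609, 0.25] pointing down, gripper open.
Joint ranges: [-3.01, 3.01], [-1.01, 2.22], [0.06, 2.58], [-1.02, 4.17], [0.09, 2.62], [-3.14, 3.14]. Speed limits (rad/s): [2.57, 2.57, 3.14, 3.14, 3.14, 3.14].

## Interface

Orientations are given as a unit quaternion [w, x, y, z].
In Python, from plant import manip gives the robot as it stands. The module is installed in compiled form; this text tells all that it offers.
- The arm moves only by the tool move_arm, never from a script. Its argument "rows" is a list of rows, each a list of 7 numbers: the shift along the tool's x, y, z in cm, then the turn, a rotation vector about the tool's x, y, z in degrees, then the opening, from -1 (shut) to 1 (fully open). In form: [[tx, ty, tz, ax, ay, az, jaw], ...]. A call has 1 to 20 rows; each row shifts and turns the commanded pose from where the row before left it, along the tool's axes as they then stand; what a row does not reach is not made up. A row lasts 1/12 s, in which the tool goes at most 41.7 mm and 7.16 degrees, less where a joint would pass 70% of its speed; a pose out of reach is approached as far as the arm can. A call is refused whole if a number of a shift passes 4.17 or a number of a turn 7.16, either way. A call with a gripper value outside its range is refused whole. The fingers move at their own pace and stop on an object; the grip force is fixed at half the most. Time passes only in rows, so rows that do not move let the fingers close. It gives the time, the measured TCP pose, the force, the opening and the grip force at its end, in the units of the state.
- manip.state(): the state, without advancing time (a new reading comes with each control period).
- manip.grab_frame(name): name is "side" or "top" or "wrist"; returns a dict with "img" (384x512x3 uint8, blue, green, red), "mtx" (3x3 intrinsics, pixels), "R" (3x3) and "t" (3): a world point X has camera coordinates R X + t. Camera axes: x right, y down, z forward; pixel columns grow to the right and rows downward; lengths in m; the calibration is good to about 2 mm. A picture is of the moment at which its call begins. There is no depth.
- manip.job_done(): hands the job in; it is judged then, once.
The state is a dict: "time": time; "joint_pos": joint angles; "joint_vel": joint speeds; "joint_efforts": joint torques, N m; "tool_pos": TCP position; "tool_rot": TCP orientation; "contact_force": force on the tool from outside, world axes, zero at the start; "ft_torque": the same for the moment, N m; "gripper_width": opening from 0.0 (shut) to 1.0 (fully open); "grasp_force": force on a finger pad.
Only numpy, scipy, OpenCV 4.12 (cv2) and the standard library are available. Lean on these libraries where they do the work, as an engineer would, in place of code of your own. Each camera call takes 0.05 s, during which the arm holds its last target. There are 200 camera calls.

## Task

Get the next plate ready for coating: slide only the top glass plate off the stack in the magazine, sideways onto the bed and in between the guide rails, until it lies flat and fully home against the end stop, then swing the wire bail over and all the way down behind it. Slide the plate gently, never lift or tip it and never ram it or press hard on it (glass chips), leave the plates below lying where they are, and do not disturb the bottle, the vial and the timer.

Things in the scene. Friction and masses are not known exactly. Their poses are not given: they have to be found in the camera images.
- board: coating board, fixed, 150 (x) x 300 mm (y). Origin: centre of its underside, 1 to 9 mm above the worktop (levelling feet, it varies); heights are from it. Plates slide to +y. The -y half is a plate magazine: floor 8 mm up, side walls (x = +-55 to 60) and rear wall (inner face y = -141, 5 mm thick) 25.5 mm up, 1.5 mm above the top plate's face, hiding its edge; open to +y.
- entry (a point): point on the board's bed (board x 0, y -6 mm; axes as the board's), at the narrow end of the lead-ins, which flare to x = +-59 at y = -26. The bed runs from y = -25 to +130 mm, flat top 19.3 mm up: 0.7 mm below the underside of the top plate, some 10 mm in front of the stack. Rails 6.5 mm high, y = +12 to +122, inner faces x = +-51.75: a plate has 1.75 mm play each side.
- home (a point): point on the board's bed (board x 0, y +60 mm, 19.3 mm up; axes as the board's), where the centre of a plate's underside lies when it is home; its trailing edge is then at y = +10. The end stop's face is at y = +110 mm, 100 mm wide, 8.5 mm high above the bed, and rigid.
- top_plate: top plate of the stack: square ground-glass plate, 100 x 100 x 4 mm, about 0.1 kg, too wide to grip. Origin: centre of its underside (20 mm above the board's origin on the stack, 19.3 on the bed), z up, x, y along its edges, at first within 3 degrees of the board's, centre near board y = -86 mm. Glass slides easily on glass, the fingertips grip it better: a press of 3 to 15 N on its face drags it.
- second_plate: the plate under the top plate, same size and look, origin at the centre of its underside (16 mm above the board's origin; its upper face 20 mm). Lies loose; stays.
- third_plate: the plate under that, same size, origin at the centre of its underside (12 mm above the board's origin). Stays.
- bottom_plate: the lowest plate, same size, origin at the centre of its underside (8 mm above the board's origin). Stays.
- bail (a joint): angle of the wire bail, rad: 0 = all the way down behind a plate that is home, 1.57 = upright, about 1.9 at the start (leaning to the board's +y). Hinge axis along the board's x at y = +60 mm, 25.3 mm up. Friction holds it where it is left; about 1.5 N at the bar, along its arc, moves it. If the plate is not home, the bar lands on the glass.
- bail_grip (a point): middle of the bail's cross bar, parallel to the board's x, 57.5 mm from the hinge axis. Wire 6 mm thick, 140 mm long; rubber sleeve 10 mm thick on the middle 60 mm. Wire arms at x = +-70 mm carry it outside the rails. All the way down, it is at board y = +2.5 mm, 25.3 mm up (top of the sleeve 30.3 mm up), sleeve 2.5 mm clear of the plate.
- bottle: clear reagent bottle with a blue screw cap, 56 mm across, 113 mm tall, standing left of the board; origin under its centre. Bystander.
- vial: small glass vial with a white cap, 21 mm across, 48 mm tall, standing behind the board; origin under its centre. Bystander.
- bench_timer: flat bench timer, 58 x 64 x 16 mm, lying left of the board; origin under its centre. Bystander.
There are look-alikes about, which are no part of the job. What is shaped like the top_plate but pink is not meant.

How it is judged:
By the outcome, as a careful person would: the job done as asked, in the order asked, and still so for the second after the job is handed in, with the robot touching nothing.
It also fails if it takes over 72 s, if anything falls off the work surface, if the arm or the gripper's body presses on something with over 40 N, if the wrist force passes 120 N, or if a joint passes its speed limit or range.

## Working session

There is one attempt and no reset: what is moved stays moved. The work goes in short steps, Python scripts to look and compute and a tool call to move; the robot and the scene stay as the last step left them, time stands still between calls to the robot, and variables do not carry over. Pictures are saved under pics/ and viewed, at most 10 in all, crops included, and the job is handed in when it is done.

Besides the shell and the picture viewer there is one more tool, called after "Emit:" as name(argument=value, ...) on one line, values as JSON. move_arm: Moves the arm, as the interface text tells. Its arguments: {"type":"object","properties":{"rows":{"type":"array","items":{"type":"array","items":{"type":"number"}}}},"required":["rows"]}

```bash
mkdir -p pics
python3 - <<'E'
from plant import manip
import cv2,numpy as np
s=manip.state();print(s['time'],s['tool_pos'],s['tool_rot'],s['contact_force'],manip.tip_reach,s['gripper_width'])
for n in ['side','top','wrist']:
    f=manip.grab_frame(n);cv2.imwrite(f'pics/{n}0.png',f['img']);np.savez(f'{n}0.npz',**f)
    print(n,f['mtx'].tolist(),(-f['R'].T@f['t']).round(3),f['R'].round(3).tolist())
a=[cv2.imread(f'pics/{n}0.png') for n in ['side','top']]
E
```

```text
0.0 [ 0.14169598 -0.60811917  0.2490708 ] [-1.02696762e-03  9.93463158e-01  1.14148581e-01  2.70022250e-06] [ 0.87225907 -0.36740673 -0.62275112] 0.019 0.9978936989733036
side [[460.8388340451619, 0.0, 253.62911202460216], [0.0, 460.8388340451619, 192.0506254409441], [0.0, 0.0, 1.0]] [-0.059  0.267  1.4  ] [[-0.499, -0.867, -0.008], [-0.772, 0.448, -0.45], [0.394, -0.218, -0.893]]
top [[467.0638295133003, 0.0, 259.02917233855266], [0.0, 467.0638295133003, 193.80381959565526], [0.0, 0.0, 1.0]] [ 0.391 -0.093  1.547] [[-0.03, -1.0, -0.0], [-0.994, 0.03, -0.103], [0.103, -0.003, -0.995]]
wrist [[265.38118762288525, 0.0, 257.4404157068965], [0.0, 265.38118762288525, 194.55282056072866], [0.0, 0.0, 1.0]] [ 0.225 -0.589  0.372] [[0.227, -0.974, -0.001], [-0.92, -0.215, 0.329], [-0.321, -0.073, -0.944]]
```

View pics/top0.png

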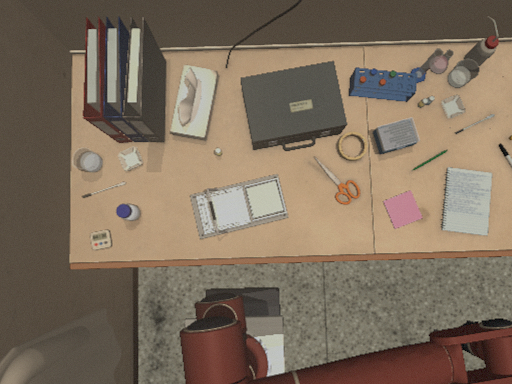

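View pics/side0.png

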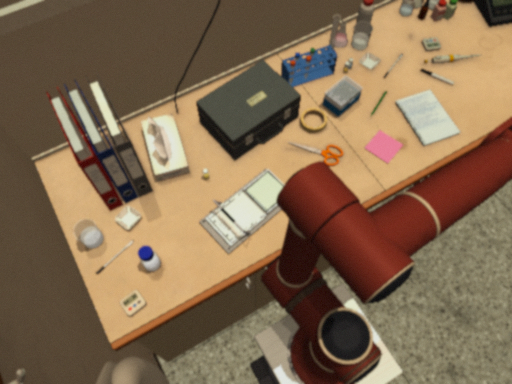

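The top view shows the board at (238,206), with the stack at (266,198) on its right, the bail side on its left at (205,212), the vial at (218,152), the bottle at (127,212) and the timer at (101,239). Possible look-alikes for the top plate are the pink square (403,209), the notebook (467,201), the white bed area (232,207) and the stack (266,198). I'll take the stack and check it in a close crop.

Run:
```python
import cv2
im=cv2.imread('pics/top0.png')[168:246,182:298]
cv2.imwrite('pics/c1.png',cv2.resize(im,None,fx=6.5,fy=6.5,interpolation=cv2.INTER_CUBIC))
```

```text
(no output)
```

View pics/c1.png

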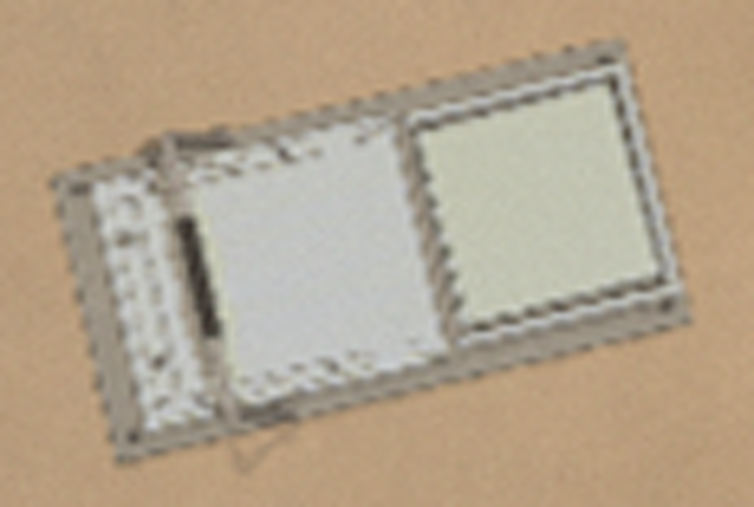

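The crop shows the greenish-white plate in the walled magazine (corners at roughly (415,125), (610,85), (660,275) and (460,325)). The white bed with the dark sleeve of the bail is on the left, so the stack is confirmed. Next I'll compute the rough board pose and move the wrist camera closer.

```bash
cat > h.py <<'E'
import numpy as np,cv2
from scipy.spatial.transform import Rotation as Ro
def ray(f,uv,z):
    K,R,t=f['mtx'],f['R'],f['t'];c=-R.T@t
    uv=np.atleast_2d(uv);d=(np.linalg.inv(K)@np.c_[uv,np.ones(len(uv))].T).T@R
    return c+d*((z-c[2])/d[:,2])[:,None]
def proj(f,X):
    p=(f['R']@np.atleast_2d(X).T).T+f['t'];p=p@f['mtx'].T;return p[:,:2]/p[:,2:]
def R_of(s):
    q=s['tool_rot'];return Ro.from_quat([q[1],q[2],q[3],q[0]]).as_matrix()
E
python3 - <<'E'
from h import *
from plant import manip
f=dict(np.load('top0.npz'))
c=np.array([[55,180],[622,42],[690,320],[120,460]])/6.5+[182,168]
P=ray(f,c,.012);print(P.round(4));ctr=P.mean(0)
by=(P[0]+P[3]-P[1]-P[2]);by/=np.linalg.norm(by);print('centre',ctr,'yaw of board',np.degrees(np.arctan2(-by[0],by[1])),[np.linalg.norm(P[i]-P[i-1]) for i in range(4)])
p=np.array([[415,125],[610,85],[660,275],[460,325]])/6.5+[182,168]
print(ray(f,p,.029).round(4),ray(f,p,.029).mean(0))
for n,uv in dict(bottle=(127,212),vial=(218,152),timer=(101,239)).items(): print(n,ray(f,uv,.05))
s=manip.state();print(R_of(s).round(3))
w=dict(np.load('wrist0.npz'));Rt=R_of(s);print('cam in tool',Rt.T@(-w['R'].T@w['t']-s['tool_pos']),(Rt.T@w['R'].T).round(3))
E
```

```text
[[ 0.5497  0.1299  0.012 ]
 [ 0.6119 -0.1605  0.012 ]
 [ 0.469  -0.19    0.012 ]
 [ 0.4071  0.0993  0.012 ]]
centre [ 0.50941166 -0.03030677  0.012     ] yaw of board 12.071331465256849 [np.float64(0.1458747917708585), np.float64(0.2970021300560296), np.float64(0.14592965200700947), np.float64(0.2959037049413016)]
[[ 0.5704 -0.0541  0.029 ]
 [ 0.5877 -0.1529  0.029 ]
 [ 0.4911 -0.1747  0.029 ]
 [ 0.469  -0.0739  0.029 ]] [ 0.52954556 -0.11392432  0.029     ]
bottle [[0.49927807 0.32886571 0.05      ]]
vial [[0.68593292 0.03277887 0.05      ]]
timer [[0.41544856 0.4118839  0.05      ]]
[[ 0.974  0.227 -0.   ]
 [ 0.227 -0.974  0.002]
 [ 0.    -0.002 -1.   ]]
cam in tool [ 0.08494476  0.00024035 -0.1225138 ] [[-0.    -0.944 -0.329]
 [ 1.    -0.     0.   ]
 [-0.    -0.329  0.944]]
```

Emit:
move_arm(rows=[[2.4,-2.8,0.3,0,0,0,1],[2.4,-2.8,0.3,0,0,0,1],[2.4,-2.8,0.3,0,0,0,1],[2.4,-2.8,0.3,0,0,0,1],[2.4,-2.8,0.3,0,0,0,1],[2.4,-2.8,0.3,0,0,0,1],[2.4,-2.8,0.3,0,0,0,1],[2.4,-2.8,0.3,0,0,0,0],[2.4,-2.8,0.3,0,0,0,0],[2.4,-2.8,0.3,0,0,0,0],[2.4,-2.8,0.3,0,0,0,0],[2.4,-2.8,0.3,0,0,0,0],[2.4,-2.8,0.3,0,0,0,0],[2.4,-2.8,0.3,0,0,0,0],[2.4,-2.8,0.3,0,0,0,0],[2.4,-2.8,0.3,0,0,0,0],[2.4,-2.8,0.3,0,0,0,0],[0,0,0,0,0,0,0],[0,0,0,0,0,0,0]])

```text
time: 1.73
tool_pos: [0.4312, -0.0509, 0.1987]
tool_rot: [-0.0, 0.993, 0.116, -0.001]
contact_force: [-0.6, -0.1, 0.1]
gripper_width: 0.502
grasp_force: 0.0
```

Run:
```python
from h import *
from plant import manip
f=manip.grab_frame('wrist');cv2.imwrite('pics/w1.png',f['img']);np.savez('w1.npz',**f)
s=manip.state();print(s['time'],s['tool_pos'],R_of(s).round(4).tolist(),s['contact_force'],s['gripper_width'])
```

```text
1.7833 [ 0.43097472 -0.0520509   0.19892011] [[0.9735, 0.2288, -0.001], [0.2288, -0.9735, -0.0002], [-0.0011, -0.0, -1.0]] [-0.18990362  0.10746611 -0.41175994] 0.5018396104409403
```

View pics/w1.png

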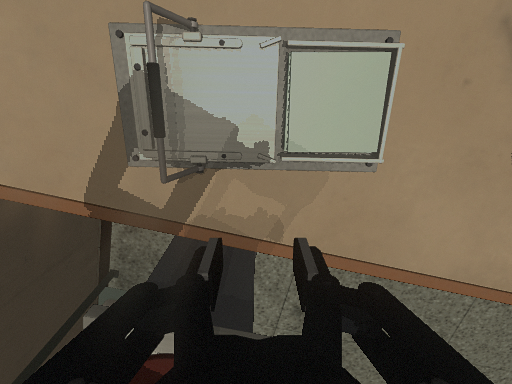

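The wrist view shows the board clearly. The stack is at (335,102), the bail bar runs (148,5)–(163,180), the lead-ins are at (270,42) and (267,158), and the board corners are near (109,23), (401,30), (377,172) and (128,167). I'll zoom in to get precise pixels.

Run:
```python
import cv2
im=cv2.imread('pics/w1.png')[10:190,95:415]
cv2.imwrite('pics/c2.png',cv2.resize(im,None,fx=2.5,fy=2.5,interpolation=cv2.INTER_CUBIC))
```

```text
(no output)
```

View pics/c2.png

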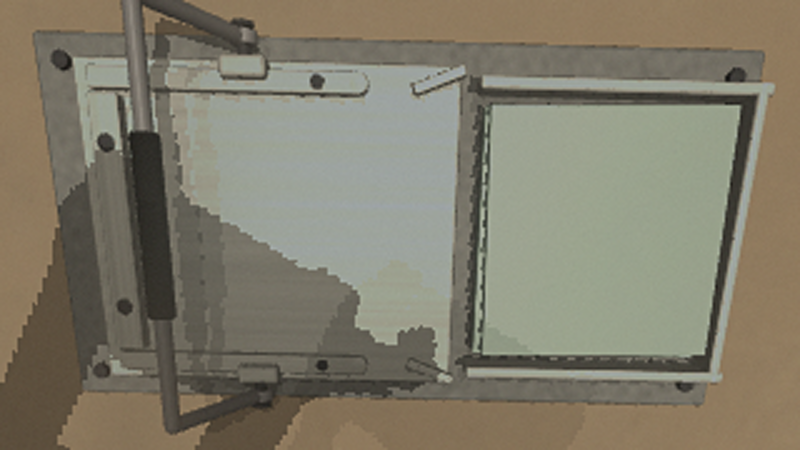

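```bash
cat > fit.py <<'E'
from h import *
from scipy.optimize import least_squares
f=dict(np.load('w1.npz'))
A=[(60,-146,25.5,773,85),(-60,-146,25.5,719,381),(-55,-141,25.5,711,369),(55,-141,25.5,758,96),
(50,110,27.8,119,95),(-50,110,27.8,146,347),(51.75,-6,22.5,415,92),
(75,150,None,37,31),(75,-150,None,763,52),(-75,-150,None,700,405),(-75,150,None,83,390)]
px=np.array([a[3:] for a in A])/2.5+[95,10]
def B(p,P):
    c,s=np.cos(p[3]),np.sin(p[3]);P=np.asarray(P,float)/1e3
    return np.c_[p[0]+c*P[:,0]-s*P[:,1],p[1]+s*P[:,0]+c*P[:,1],p[2]+P[:,2]]
def pts(p): return [(a[0],a[1],p[4]*1e3 if a[2] is None else a[2]) for a in A]
def res(p): return np.r_[((proj(f,B(p,pts(p)))-px)).ravel(),(p[2]-.005)/.003]
if __name__=='__main__':
    r=least_squares(res,[.509,-.03,.005,.21,.008],loss='soft_l1',x_scale=.01);p=r.x
    print(p.round(4),np.degrees(p[3]));print(((proj(f,B(p,pts(p)))-px)).round(1).tolist())
    np.save('board.npy',p)
    def inv(X):
        d=X-p[:3];c,s=np.cos(p[3]),np.sin(p[3]);return np.c_[c*d[:,0]+s*d[:,1],-s*d[:,0]+c*d[:,1],d[:,2]]*1e3
    q=np.array([[489,104],[742,104],[706,357],[483,355]])/2.5+[95,10]
    print('plate',inv(ray(f,q,p[2]+.024)).round(1))
    q=np.array([[464,68],[452,380],[367,84],[367,365]])/2.5+[95,10]
    print('bed front, rail ends',inv(ray(f,q,p[2]+.0193)).round(1))
    q=np.array([[145,130],[163,320]])/2.5+[95,10]
    for th in (1.8,1.9,2.0): print(th,60-57.5*np.cos(th),inv(ray(f,q,p[2]+.0253+.0575*np.sin(th))).round(1).tolist())
E
python3 fit.py
```

```text
[ 0.5113 -0.0285  0.0013  0.2091  0.0046] 11.978422896049347
[[0.0, -1.3], [-0.3, 0.7], [-0.8, 1.0], [-0.1, -0.1], [-0.3, -1.3], [-0.2, 0.3], [0.1, 2.1], [-0.2, 0.2], [0.3, -0.1], [0.7, -0.5], [1.2, -0.3]]
plate [[  49.8  -35.4   24. ]
 [  52.3 -136.    24. ]
 [ -48.8 -139.2   24. ]
 [ -50.3  -39.2   24. ]]
bed front, rail ends [[ 63.1 -25.1  19.3]
 [-63.  -26.3  19.3]
 [ 56.5  13.4  19.3]
 [-57.   12.9  19.3]]
1.8 73.0641204448525 [[30.4, 81.9, 81.3], [-30.4, 81.9, 81.3]]
1.9 78.58915009465144 [[30.6, 82.5, 79.7], [-30.7, 82.5, 79.7]]
2.0 83.92844310146069 [[30.8, 83.2, 77.6], [-30.9, 83.3, 77.6]]
```

Emit:
move_arm(rows=[[2.07,2.82,0,0,0,0,0],[2.07,2.82,0,0,0,0,0],[2.07,2.82,0,0,0,0,0],[2.07,2.82,0,0,0,0,0],[0,0,0.7,0,0,-6.95,0],[0,0,0.7,0,0,-6.95,0],[0,0,0.7,0,0,-6.95,0],[0,0,0.7,0,0,-6.95,0],[0,0,0.7,0,0,-6.95,0],[0,0,0.7,0,0,-6.95,0],[0,0,0.7,0,0,-6.95,0],[0,0,0.7,0,0,-6.95,0],[0,0,0.7,0,0,-6.95,0],[0,0,0.7,0,0,-6.95,0],[0,0,0.7,0,0,-6.95,0],[0,0,0.7,0,0,-6.95,0],[0,0,0.7,0,0,-6.95,0],[0,0,0,0,0,0,0],[0,0,0,0,0,0,0]])

```text
time: 3.37
tool_pos: [0.5365, -0.145, 0.108]
tool_rot: [-0.0, 0.622, 0.783, -0.0]
contact_force: [0.3, -0.2, -0.3]
gripper_width: 0.5
grasp_force: 0.0
```

```bash
cat > st.py <<'E'
from h import *
from plant import manip
p=np.load('board.npy')
s=manip.state();R=R_of(s);d=s['tool_pos']-p[:3];c,q=np.cos(p[3]),np.sin(p[3])
F=s['contact_force']
print('t',round(s['time'],2),'board mm',(np.array([c*d[0]+q*d[1],-q*d[0]+c*d[1],d[2]])*1e3).round(1),'z',round(s['tool_pos'][2]*1e3,1),'yaw rel',(np.degrees(np.arctan2(R[1,0],R[0,0])-p[3])-90).round(2),'tilt deg',np.degrees(R[2,:2]).round(2),'F board',np.round([c*F[0]+q*F[1],-q*F[0]+c*F[1],F[2]],1),'T',s['ft_torque'].round(2),'w',round(s['gripper_width'],2))
E
python3 st.py
```

```text
t 3.37 board mm [   0.5 -119.2  106.7] z 108.0 yaw rel 1.17 tilt deg [ 0.03 -0.05] F board [ 0.3 -0.2 -0.3] T [-0.05 -0.01 -0.03] w 0.5
```

Emit:
move_arm(rows=[[0,0,1.2,0,0,0,0],[0,0,1.2,0,0,0,0],[0,0,1.2,0,0,0,0],[0,0,1.0,0,0,0,0],[0,0,0.6,0,0,0,0],[0,0,0.3,0,0,0,0],[0,0,0,0,0,0,0]])

```text
time: 3.95
tool_pos: [0.5367, -0.1433, 0.052]
tool_rot: [-0.001, 0.619, 0.785, -0.0]
contact_force: [0.4, -0.8, 0.6]
gripper_width: 0.501
grasp_force: 0.0
```

```bash
python3 st.py
python3 - <<'E'
from h import *
from plant import manip
f=manip.grab_frame('wrist');cv2.imwrite('pics/w2.png',f['img']);np.savez('w2.npz',**f)
E
```

```text
t 3.95 board mm [   1.  -117.5   50.7] z 52.0 yaw rel 1.48 tilt deg [ 0.07 -0.1 ] F board [ 0.3 -0.9  0.6] T [0.03 0.06 0.06] w 0.5
```

View pics/w2.png

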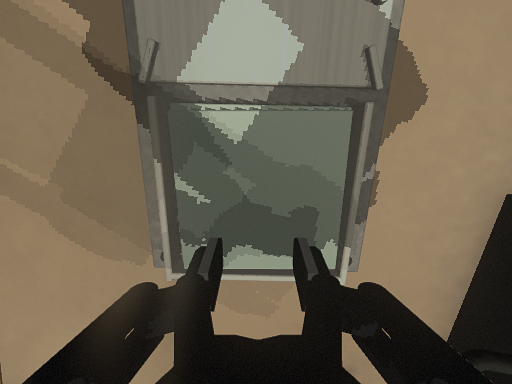

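The fingertips are centred over the rear of the plate, at (210,255) and (305,255). The front edge is at v≈103 and the lead-ins are at (150,55) and (370,60). Next I'll descend in small steps.

Emit:
move_arm(rows=[[0,0,0.1,0,0,0,0],[0,0,0.1,0,0,0,0],[0,0,0.1,0,0,0,0],[0,0,0.1,0,0,0,0],[0,0,0.1,0,0,0,0],[0,0,0,0,0,0,0]])

```text
time: 4.5
tool_pos: [0.5373, -0.1436, 0.0482]
tool_rot: [-0.0, 0.619, 0.785, -0.0]
contact_force: [-0.3, 0.9, -0.3]
gripper_width: 0.498
grasp_force: 0.0
```

Emit:
move_arm(rows=[[0,0,0.05,0,0,0,0],[0,0,0.05,0,0,0,0],[0,0,0.05,0,0,0,0],[0,0,0,0,0,0,0]])

```text
time: 4.83
tool_pos: [0.5373, -0.1436, 0.0467]
tool_rot: [-0.0, 0.619, 0.785, -0.0]
contact_force: [0.2, -0.1, 0.5]
gripper_width: 0.5
grasp_force: 0.0
```

Emit:
move_arm(rows=[[0,0,0.05,0,0,0,0],[0,0,0.05,0,0,0,0],[0,0,0,0,0,0,0]])

```text
time: 5.08
tool_pos: [0.5373, -0.1436, 0.0457]
tool_rot: [-0.0, 0.619, 0.785, -0.0]
contact_force: [0.4, 0.4, -0.6]
gripper_width: 0.497
grasp_force: 0.0
```

Emit:
move_arm(rows=[[0,0,0.05,0,0,0,0],[0,0,0.05,0,0,0,0],[0,0,0,0,0,0,0]])

```text
time: 5.33
tool_pos: [0.5373, -0.1436, 0.0447]
tool_rot: [-0.0, 0.619, 0.785, -0.0]
contact_force: [-0.3, 0.1, 0.3]
gripper_width: 0.496
grasp_force: 0.0
```

Emit:
move_arm(rows=[[0,0,0.05,0,0,0,0],[0,0,0.05,0,0,0,0],[0,0,0,0,0,0,0]])

```text
time: 5.58
tool_pos: [0.5376, -0.1437, 0.0442]
tool_rot: [0.0, 0.619, 0.785, 0.0]
contact_force: [-1.1, -0.0, 1.9]
gripper_width: 0.499
grasp_force: 1.3
```

Emit:
move_arm(rows=[[0,0,0.05,0,0,0,0],[0,0,0,0,0,0,0]])

```text
time: 5.75
tool_pos: [0.5379, -0.1438, 0.0442]
tool_rot: [0.0, 0.619, 0.785, 0.0]
contact_force: [-0.9, 0.9, 6.0]
gripper_width: 0.502
grasp_force: 2.5
```

Emit:
move_arm(rows=[[0.1,0,0,0,0,0,0],[0.2,-0.01,0,0,0,0.2,0],[0.2,-0.01,0,0,0,0.2,0],[0.2,-0.01,0,0,0,0.2,0],[0.2,-0.01,0,0,0,0.2,0],[0.2,-0.01,0,0,0,0.2,0],[0.2,-0.01,0,0,0,0.2,0],[0.2,-0.01,0,0,0,0.2,0],[0,0,0,0,0,0,0]])

```text
time: 6.5
tool_pos: [0.5339, -0.1292, 0.0442]
tool_rot: [0.001, 0.629, 0.777, 0.0]
contact_force: [-0.0, -1.0, 7.2]
gripper_width: 0.499
grasp_force: 3.1
```

```bash
python3 st.py
python3 - <<'E'
from h import *
from plant import manip
f=manip.grab_frame('wrist');np.savez('w3.npz',**f)
a=np.hstack([np.load('w2.npz')['img'][60:290,120:400],f['img'][60:290,120:400]])
cv2.imwrite('pics/w3.png',cv2.resize(a,None,fx=1.4,fy=1.4))
E
```

```text
t 6.5 board mm [   1.2 -103.2   42.9] z 44.2 yaw rel 0.09 tilt deg [-0.07  0.07] F board [-0.2 -0.9  7.2] T [-0.2   0.17  0.02] w 0.5
```

View pics/w3.png

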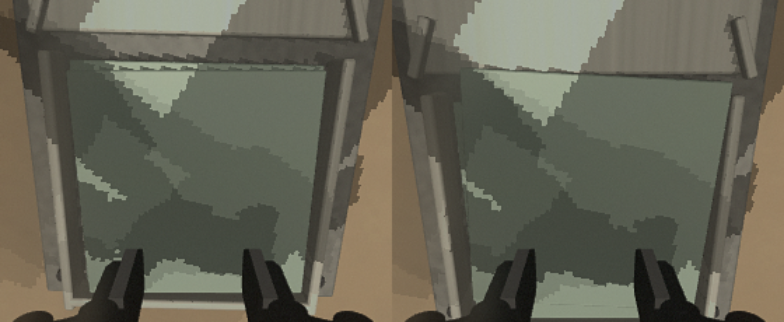

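```bash
cat >> h.py <<'E'
def tob(X):
    p=np.load('board.npy');d=X-p[:3];c,s=np.cos(p[3]),np.sin(p[3]);return np.c_[c*d[:,0]+s*d[:,1],-s*d[:,0]+c*d[:,1],d[:,2]]*1e3
E
python3 - <<'E'
from h import *
z=np.load('board.npy')[2]+.024
for n,q in (('w2',[[68,66],[328,66]]),('w3',[[465-392,72],[735-392,83]])):
    q=np.array(q)/1.4+[120,60];b=tob(ray(np.load(n+'.npz'),q,z));print(b.round(1),np.degrees(np.arctan2(*(b[1]-b[0])[[1,0]])))
E
python3 - <<'E'
from h import *
# zoom of front edge and rear edge of w3
im=np.load('w3.npz')['img'];a=cv2.resize(im[95:135,150:400],None,fx=3,fy=3,interpolation=cv2.INTER_CUBIC);b=cv2.resize(im[225:300,150:400],None,fx=3,fy=3,interpolation=cv2.INTER_CUBIC)
cv2.imwrite('pics/z3.png',np.vstack([a,b]))
E
```

```text
[[-48.8 -36.7  24. ]
 [ 50.6 -34.1  24. ]] 1.4798668034952371
[[-42.3 -23.2  24. ]
 [ 56.4 -26.9  24. ]] -2.15849667912333
```

View pics/z3.png

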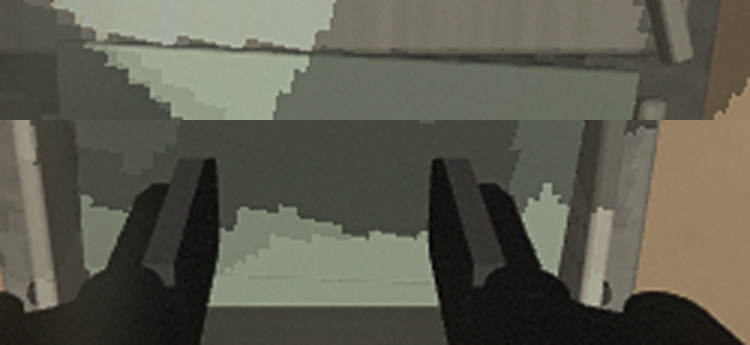

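The picture shows the front edge now tilted. The plate yawed about -2.2° and shifted +x, and the torque says only the -x finger bears. I'll tilt slightly to engage both fingers before sliding on.

Emit:
move_arm(rows=[[0,0,0,0.25,0,0,0],[0,0,0,0.25,0,0,0],[0,0,0,0,0,0,0]])

```text
time: 6.8
tool_pos: [0.5342, -0.1292, 0.0443]
tool_rot: [-0.002, 0.629, 0.777, -0.003]
contact_force: [-0.8, -0.6, 7.9]
gripper_width: 0.503
grasp_force: 3.6
```

```bash
cat > av.py <<'E'
from h import *
from plant import manip
p=np.load('board.npy');L=[];
for i in range(5):
    s=manip.state();L.append(np.r_[s['contact_force'],s['ft_torque'],s['grasp_force']])
    if i<4: manip.grab_frame('top')
m=np.mean(L,0);c,q=np.cos(p[3]),np.sin(p[3]);M=np.array([[c,q,0],[-q,c,0],[0,0,1]])
F=M@m[:3];T=M@m[3:6];print('F',F.round(2),'T',T.round(3),'cop board mm x,y',(-T[1]/F[2]*1e3).round(1),(T[0]/F[2]*1e3).round(1),'gf',m[6].round(1))
E
python3 av.py;python3 st.py
```

```text
F [-1.07 -0.15  6.76] T [-0.012  0.019 -0.003] cop board mm x,y -2.9 -1.7 gf 3.5
t 7.0 board mm [   1.4 -103.2   43. ] z 44.3 yaw rel 0.06 tilt deg [-0.04 -0.4 ] F board [-1.3 -0.2  6.9] T [-0.03 -0.02 -0.01] w 0.5
```

Emit:
move_arm(rows=[[0,-0.05,0,0,0,0,0],[0,-0.05,0,0,0,-0.3,0],[0,-0.05,0,0,0,-0.3,0],[0,-0.05,0,0,0,-0.3,0],[0,-0.05,0,0,0,-0.3,0],[0,-0.05,0,0,0,-0.3,0],[0,-0.05,0,0,0,-0.3,0],[0,-0.05,0,0,0,-0.3,0],[0,0,0,0,0,0,0]])

```text
time: 7.75
tool_pos: [0.5306, -0.1302, 0.0443]
tool_rot: [-0.001, 0.615, 0.789, -0.003]
contact_force: [2.1, -0.7, 5.3]
gripper_width: 0.504
grasp_force: 2.8
```

```bash
python3 av.py;python3 st.py
cat > edge.py <<'E'
import sys
from h import *
from plant import manip
# front edge of plate: darkest row-gradient line fit in the wrist image, within predicted band
def front(f,y,x,zb=24.,n=41):
    p=np.load('board.npy');c,s=np.cos(p[3]),np.sin(p[3]);out=[]
    g=cv2.cvtColor(f['img'],cv2.COLOR_BGR2GRAY).astype(np.float32)
    for xb in np.linspace(x-42,x+42,n):
        ys=np.arange(y-7,y+7,.25);P=np.c_[np.full_like(ys,xb),ys]/1e3
        W=np.c_[p[0]+c*P[:,0]-s*P[:,1],p[1]+s*P[:,0]+c*P[:,1],np.full(len(ys),p[2]+zb/1e3)]
        uv=proj(f,W).astype(np.float32);v=cv2.remap(g,uv[:,:1].copy(),uv[:,1:].copy(),1).ravel()
        k=np.abs(np.convolve(v,np.r_[np.ones(4),-np.ones(4)],'valid'));i=k.argmax();out.append((xb,ys[i+4],k[i]))
    o=np.array(out);m=np.polyfit(o[:,0],o[:,1],1)
    for _ in range(6):
        r=np.abs(o[:,1]-np.polyval(m,o[:,0]));w=r<max(.7,np.median(r)*1.5);m=np.polyfit(o[w,0],o[w,1],1)
    return np.degrees(np.arctan(m[0])),np.polyval(m,x),w.sum()
E
python3 - <<'E'
from edge import *
print(front(np.load('w3.npz'),-25,7))
f=manip.grab_frame('wrist');np.savez('w4.npz',**f)
print(front(f,-25,3))
cv2.imwrite('pics/w4.png',cv2.resize(f['img'][80:290,120:400],None,fx=2.8,fy=2.8,interpolation=cv2.INTER_CUBIC))
E
```

```text
F [ 1.8  -0.24  5.79] T [-0.078 -0.35   0.006] cop board mm x,y 60.5 -13.5 gf 2.8
t 7.95 board mm [  -2.2 -103.4   43. ] z 44.3 yaw rel 2.17 tilt deg [-0.05 -0.34] F board [ 2.2 -0.2  6. ] T [ 0.01 -0.34 -0.04] w 0.5
(np.float64(-3.8947906677750246), np.float64(-23.44286415835599), np.int64(28))
(np.float64(-3.18899050999509), np.float64(-21.981450453041862), np.int64(27))
```

View pics/w4.png

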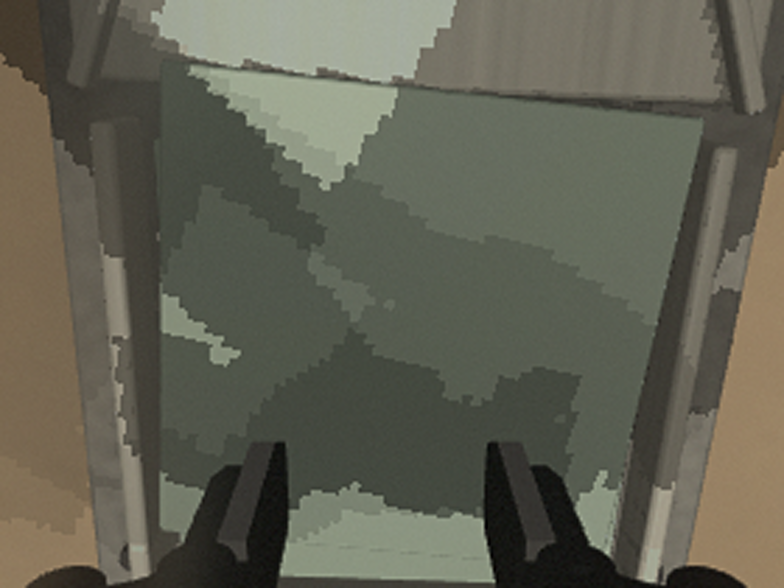

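The plate's front edge runs (165,62)–(703,118) in this crop and the fingers sit on the rear part. I'll compute its pose from that.

Run:
```python
from h import *
p=np.load('board.npy');z=p[2]+.024
for n,q in (('w3',[[169.3,109],[363.3,118.3]]),('w4',[[178.9,102.1],[371,122.1],[610/2.8+120,578/2.8+80]])):
    f=np.load(n+'.npz');b=tob(ray(f,np.array(q),z));print(n,b.round(1).tolist(),np.degrees(np.arctan2(*(b[1]-b[0])[[1,0]])))
# check: wall tops / bed edge in the w4 picture: rh wall top inner edge points
f=np.load('w4.npz')
print('wall inner R',tob(ray(f,np.array([[715,150],[640,560]])/2.8+[120,80],p[2]+.0255)).round(1).tolist(),'L',tob(ray(f,np.array([[122,125],[148,560]])/2.8+[120,80],p[2]+.0255)).round(1).tolist())
```

```text
w3 [[-43.6, -22.0, 24.0], [55.5, -26.4, 24.0]] -2.5475069349994803
w4 [[-45.2, -20.4, 24.0], [53.2, -26.4, 24.0], [50.3, -128.6, 24.0]] -3.4934782461474785
wall inner R [[55.9, -31.9, 25.5], [55.7, -122.3, 25.5]] L [[-53.3, -31.6, 25.5], [-54.9, -127.0, 25.5]]
```

Emit:
move_arm(rows=[[0,0,0.02,0,0,0,0],[0,0,0.02,0,0,0,0],[0,0,0,0,0,-0.4,0],[0,0,0,0,0,-0.4,0],[0,0,0,0,0,-0.4,0],[0,0,0,0,0,-0.4,0],[0,0,0,0,0,-0.4,0],[0,0,0,0,0,-0.4,0],[0,0,0,0,0,-0.4,0],[0,0,0,0,0,0,0]])

```text
time: 8.83
tool_pos: [0.5308, -0.1307, 0.0443]
tool_rot: [-0.001, 0.595, 0.804, -0.003]
contact_force: [-0.1, -2.9, 6.5]
gripper_width: 0.503
grasp_force: 3.4
```

```bash
sed -i "s/^    g=cv2.*/    a=cv2.GaussianBlur(f['img'].astype(np.float32),(0,0),1)+5; g=200*np.log(a[:,:,1]\/a[:,:,2])/; s/r=np.abs/r=np.abs/" edge.py
sed -i "s/-T\[1\]\/F\[2\]/(-T[1]-.17*F[0])\/F[2]/; s/(T\[0\]\/F\[2\]/((T[0]-.17*F[1])\/F[2]/" av.py
cat >> edge.py <<'E'
def sides(f,xc,yf,yaw,zb=24.):
    p=np.load('board.npy');c,s=np.cos(p[3]),np.sin(p[3]);r=[]
    a=cv2.GaussianBlur(f['img'].astype(np.float32),(0,0),1)+5; g=200*np.log(a[:,:,1]/a[:,:,2])
    for sg in (-1,1):
        o=[]
        for yb in np.linspace(yf-60,yf-6,28):
            xs=np.arange(-6,6,.25)+xc+sg*50+np.tan(np.radians(-yaw))*(yb-yf)
            P=np.c_[xs,np.full_like(xs,yb)]/1e3
            W=np.c_[p[0]+c*P[:,0]-s*P[:,1],p[1]+s*P[:,0]+c*P[:,1],np.full(len(xs),p[2]+zb/1e3)]
            uv=proj(f,W).astype(np.float32);v=cv2.remap(g,uv[:,:1].copy(),uv[:,1:].copy(),1).ravel()
            k=sg*np.convolve(v,-np.r_[np.ones(4),-np.ones(4)],'valid');i=k.argmax();o.append((yb,xs[i+4]))
        o=np.array(o);m=np.polyfit(o[:,0],o[:,1],1)
        for _ in range(6):
            e=np.abs(o[:,1]-np.polyval(m,o[:,0]));w=e<max(.7,np.median(e)*1.5);m=np.polyfit(o[w,0],o[w,1],1)
        r.append((round(np.degrees(np.arctan(-m[0])),2),round(np.polyval(m,yf),1),int(w.sum())))
    return r
def show(f,y,x,yaw):
    F=front(f,y,x);print('front yaw,y,n',np.round(F,2),'sides yaw,x@front,n',sides(f,x,F[1],yaw))
E
python3 av.py;python3 st.py
python3 - <<'E'
from edge import *
show(np.load('w2.npz'),-35,1,1.5)
show(np.load('w3.npz'),-24,6,-2.5)
show(np.load('w4.npz'),-23,4,-3)
f=manip.grab_frame('wrist');np.savez('w5.npz',**f);show(f,-23,4,-2);show(f,-23,2,0)
E
```

```text
F [ 0.27 -2.14  6.76] T [-0.294 -0.215 -0.043] cop board mm x,y 24.9 10.4 gf 3.4
t 9.03 board mm [  -2.1 -104.    43. ] z 44.3 yaw rel 4.97 tilt deg [-0.1  -0.34] F board [ 0.4 -1.9  6.6] T [-0.23 -0.29 -0.06] w 0.5
front yaw,y,n [  0.19 -33.54  41.  ] sides yaw,x@front,n [(np.float64(1.36), np.float64(-50.0), 28), (np.float64(1.48), np.float64(50.2), 28)]
front yaw,y,n [ -2.56 -23.65  41.  ] sides yaw,x@front,n [(np.float64(0.02), np.float64(-48.1), 26), (np.float64(-2.79), np.float64(55.9), 28)]
front yaw,y,n [ -3.4  -22.89  41.  ] sides yaw,x@front,n [(np.float64(-3.24), np.float64(-46.8), 26), (np.float64(-3.68), np.float64(54.1), 28)]
front yaw,y,n [ -3.28 -22.8   41.  ] sides yaw,x@front,n [(np.float64(-2.91), np.float64(-47.1), 26), (np.float64(-3.68), np.float64(54.0), 28)]
front yaw,y,n [ -3.31 -22.68  41.  ] sides yaw,x@front,n [(np.float64(-2.85), np.float64(-47.1), 28), (np.float64(-3.59), np.float64(54.0), 28)]
```

Emit:
move_arm(rows=[[0,0,-0.2,0,0,0,0],[0,0,0,-0.2,0,0,0],[0.05,0.05,0,0,0,2.8,0],[0,0,0,0,0,2.8,0],[0,0,0,0,0,2.7,0],[0,0,0.07,0,0,0,0],[0,0,0.05,0,0,0,0],[0,0,0.05,0,0,0,0],[0,0,0.03,0,0,0,0],[0,0,0,0,0,0,0]])

```text
time: 9.92
tool_pos: [0.5303, -0.1293, 0.0442]
tool_rot: [-0.002, 0.651, 0.759, -0.002]
contact_force: [-2.8, 1.9, 10.4]
gripper_width: 0.5
grasp_force: 5.3
```

```bash
python3 av.py;python3 st.py
```

```text
F [-2.42  2.06 10.37] T [0.334 0.18  0.069] cop board mm x,y 22.3 -1.6 gf 5.2
t 10.12 board mm [  -2.3 -102.5   42.9] z 44.2 yaw rel -3.26 tilt deg [ 0.01 -0.25] F board [-2.3  1.9 10.6] T [0.31 0.23 0.05] w 0.5
```

Emit:
move_arm(rows=[[0,0,-0.03,-0.25,0,0,0],[0,0,0,0,0,0,0],[0,0,0,0,0,0,0]])

```text
time: 10.37
tool_pos: [0.5302, -0.1293, 0.0442]
tool_rot: [0.0, 0.651, 0.759, 0.0]
contact_force: [-1.6, 1.0, 7.8]
gripper_width: 0.495
grasp_force: 4.1
```

```bash
sed -i 's/\.17/.15/g' av.py; python3 av.py;python3 st.py
```

```text
F [-0.91  1.48  7.69] T [0.207 0.155 0.043] cop board mm x,y -2.4 -2.0 gf 4.1
t 10.57 board mm [  -2.4 -102.5   42.9] z 44.2 yaw rel -3.26 tilt deg [ 0.   -0.01] F board [-0.6  1.8  7.2] T [0.19 0.2  0.05] w 0.5
```

Emit:
move_arm(rows=[[0,0,0,0,0,-0.3,0],[0,0,0,0,0,-0.3,0],[0,0,0,0,0,-0.3,0],[0,0,0,0,0,-0.3,0],[0,0,0,0,0,-0.3,0],[0,0,0,0,0,-0.3,0],[0,0,0,0,0,-0.3,0],[0,0,0,0,0,-0.3,0],[0,0,0,0,0,-0.3,0],[0,0,0,0,0,-0.3,0],[0,0,0,0,0,0,0]])

```text
time: 11.48
tool_pos: [0.5306, -0.1295, 0.0442]
tool_rot: [0.0, 0.631, 0.776, 0.0]
contact_force: [0.5, 0.2, 7.1]
gripper_width: 0.5
grasp_force: 3.4
```

```bash
python3 av.py;python3 st.py
python3 - <<'E'
from edge import *
f=manip.grab_frame('wrist');np.savez('w6.npz',**f);show(f,-23,4,-2);show(f,-23,2,0)
E
```

```text
F [0.5  0.9  6.85] T [ 0.108  0.009 -0.012] cop board mm x,y -12.3 -4.0 gf 3.4
t 11.68 board mm [  -2.1 -102.7   42.9] z 44.2 yaw rel -0.27 tilt deg [-0.02  0.05] F board [0.  0.5 7.1] T [ 0.11  0.02 -0.02] w 0.5
front yaw,y,n [ -2.   -24.68  41.  ] sides yaw,x@front,n [(np.float64(-1.73), np.float64(-47.4), 28), (np.float64(-2.12), np.float64(53.2), 28)]
front yaw,y,n [ -2.  -24.6  41. ] sides yaw,x@front,n [(np.float64(-1.84), np.float64(-47.4), 28), (np.float64(-2.06), np.float64(53.2), 28)]
```

Emit:
move_arm(rows=[[0,0,0.03,0.12,0,0,0],[0,0,0,0,0,0,0],[0.1,0,0,0,0,-0.3,0],[0.1,0,0,0,0,-0.3,0],[0.1,0,0,0,0,-0.3,0],[0.1,0,0,0,0,-0.3,0],[0.1,0,0,0,0,-0.3,0],[0.1,0,0,0,0,-0.3,0],[0.1,0,0,0,0,-0.3,0],[0.1,0,0,0,0,-0.3,0],[0,0,0,0,0,0,0]])

```text
time: 12.65
tool_pos: [0.5292, -0.1223, 0.0442]
tool_rot: [0.001, 0.615, 0.789, -0.001]
contact_force: [0.6, -1.3, 6.6]
gripper_width: 0.501
grasp_force: 3.4
```

```bash
python3 av.py;python3 st.py
python3 - <<'E'
from edge import *
f=manip.grab_frame('wrist');np.savez('w7.npz',**f);show(f,-16,2,-1);show(f,-18,2,0)
E
```

```text
F [-0.07 -1.32  6.86] T [-0.207 -0.126  0.033] cop board mm x,y 19.9 -1.3 gf 3.4
t 12.85 board mm [ -1.9 -95.4  42.9] z 44.2 yaw rel 2.14 tilt deg [-0.11 -0.03] F board [ 0.2 -1.5  6.6] T [-0.2  -0.17 -0.  ] w 0.5
front yaw,y,n [  0.35 -17.4   41.  ] sides yaw,x@front,n [(np.float64(0.04), np.float64(-50.1), 28), (np.float64(0.3), np.float64(50.0), 28)]
front yaw,y,n [  0.35 -17.4   41.  ] sides yaw,x@front,n [(np.float64(0.01), np.float64(-50.1), 28), (np.float64(0.36), np.float64(49.9), 28)]
```

Emit:
move_arm(rows=[[0,0,0,-0.08,0,0,0],[0.1,0.004,0,0,0,0,0],[0.2,0.007,0,0,0,0,0],[0.2,0.007,0,0,0,0,0],[0.2,0.007,0,0,0,0,0],[0.2,0.007,0,0,0,0,0],[0.2,0.007,0,0,0,0,0],[0.1,0.004,0,0,0,0,0],[0,0,0,0,0,0,0]])

```text
time: 13.65
tool_pos: [0.5266, -0.1104, 0.0442]
tool_rot: [0.001, 0.615, 0.789, -0.0]
contact_force: [-0.4, -0.4, 7.8]
gripper_width: 0.499
grasp_force: 3.6
```

```bash
python3 av.py;python3 st.py
python3 - <<'E'
from edge import *
f=manip.grab_frame('wrist');np.savez('w8.npz',**f);show(f,-6,0,0)
E
```

```text
F [-0.07 -1.31  7.69] T [-0.177  0.056  0.001] cop board mm x,y -5.9 2.5 gf 3.7
t 13.85 board mm [ -2.  -83.3  42.9] z 44.2 yaw rel 2.14 tilt deg [-0.1   0.02] F board [ 0.3 -1.4  6.9] T [-0.2  -0.    0.01] w 0.5
front yaw,y,n [ 0.27 -5.32 41.  ] sides yaw,x@front,n [(np.float64(-0.03), np.float64(-50.1), 28), (np.float64(0.56), np.float64(49.8), 28)]
```

Emit:
move_arm(rows=[[0.1,0.004,0,0,0,0,0],[0.2,0.007,0,0,0,0,0],[0.2,0.007,0,0,0,0.05,0],[0.2,0.007,0,0,0,0.05,0],[0.2,0.007,0,0,0,0.05,0],[0.2,0.007,0,0,0,0,0],[0.2,0.007,0,0,0,0,0],[0.2,0.007,0,0,0,0,0],[0.2,0.007,0,0,0,0,0],[0.2,0.007,0,0,0,0,0],[0.2,0.007,0,0,0,0,0],[0.2,0.007,0,0,0,0,0],[0.2,0.007,0,0,0,0,0],[0.1,0.004,0,0,0,0,0],[0,0,0,0,0,0,0]])

```text
time: 15.15
tool_pos: [0.5212, -0.0849, 0.0442]
tool_rot: [0.001, 0.616, 0.788, -0.0]
contact_force: [-0.1, -1.9, 7.3]
gripper_width: 0.502
grasp_force: 3.7
```

```bash
python3 av.py;python3 st.py
python3 - <<'E'
from edge import *
f=manip.grab_frame('wrist');np.savez('w9.npz',**f);show(f,18,0,0)
E
```

```text
F [ 0.29 -1.47  7.3 ] T [-0.212  0.03  -0.015] cop board mm x,y -10.2 1.2 gf 3.7
t 15.35 board mm [ -2.  -57.2  42.9] z 44.2 yaw rel 1.99 tilt deg [-0.09  0.03] F board [ 0.6 -2.6  7.3] T [-0.18 -0.03  0.  ] w 0.5
front yaw,y,n [ 0.12 20.7  41.  ] sides yaw,x@front,n [(np.float64(-0.28), np.float64(-49.7), 28), (np.float64(0.39), np.float64(49.9), 28)]
```

Emit:
move_arm(rows=[[0.1,0.004,0,0.03,0,0,0],[0.2,0.007,0,0,0,0,0],[0.2,0.007,0,0,0,0,0],[0.2,0.007,0,0,0,0,0],[0.2,0.007,0,0,0,0,0],[0.2,0.007,0,0,0,0,0],[0.2,0.007,0,0,0,0,0],[0.2,0.007,0,0,0,0,0],[0.2,0.007,0,0,0,0,0],[0.1,0.004,0,0,0,0,0],[0,0,0,0,0,0,0]])

```text
time: 16.32
tool_pos: [0.5176, -0.0673, 0.0441]
tool_rot: [0.001, 0.616, 0.788, -0.001]
contact_force: [0.4, -1.1, 7.5]
gripper_width: 0.501
grasp_force: 3.6
```

```bash
python3 av.py;python3 st.py
python3 - <<'E'
from edge import *
f=manip.grab_frame('wrist');np.savez('w10.npz',**f);show(f,38,0,0)
E
```

```text
F [ 0.18 -1.16  7.57] T [-0.211  0.015 -0.014] cop board mm x,y -5.5 -4.9 gf 3.6
t 16.52 board mm [ -1.9 -39.2  42.9] z 44.1 yaw rel 1.99 tilt deg [-0.09  0.  ] F board [-0.2 -1.   7.7] T [-0.19 -0.03 -0.03] w 0.5
front yaw,y,n [ 0.19 38.74 41.  ] sides yaw,x@front,n [(np.float64(-0.13), np.float64(-49.6), 28), (np.float64(0.06), np.float64(50.0), 28)]
```

Everything follows rigidly. Next comes the drop zone, with small steps.

Emit:
move_arm(rows=[[0.1,0.004,0,0,0,0,0],[0.2,0.007,0.005,0,0,0,0],[0.2,0.007,0.005,0,0,0,0],[0.2,0.007,0.005,0,0,0,0],[0.2,0.007,0.005,0,0,0,0],[0.1,0.004,0,0,0,0,0],[0,0,0,0,0,0,0]])

```text
time: 17.15
tool_pos: [0.5156, -0.0575, 0.0441]
tool_rot: [0.001, 0.616, 0.788, -0.001]
contact_force: [0.1, -1.7, 7.5]
gripper_width: 0.496
grasp_force: 3.8
```

```bash
python3 av.py;python3 st.py
```

```text
F [-0.28 -1.19  7.99] T [-0.297  0.048  0.012] cop board mm x,y -0.7 -14.7 gf 3.9
t 17.35 board mm [ -1.8 -29.3  42.8] z 44.1 yaw rel 1.99 tilt deg [-0.1   0.01] F board [-0.3 -2.   8.4] T [-0.28 -0.02  0.06] w 0.5
```

Emit:
move_arm(rows=[[0.1,0.004,0,0,0,0,0],[0.2,0.007,0.005,0,0,0,0],[0.2,0.007,0.005,0,0,0,0],[0.2,0.007,0.005,0,0,0,0],[0.2,0.007,0.005,0,0,0,0],[0.1,0.004,0,0,0,0,0],[0,0,0,0,0,0,0]])

```text
time: 17.93
tool_pos: [0.5137, -0.0478, 0.044]
tool_rot: [0.001, 0.616, 0.788, -0.001]
contact_force: [0.0, -2.0, 8.2]
gripper_width: 0.499
grasp_force: 4.0
```

```bash
python3 av.py;python3 st.py
python3 - <<'E'
from edge import *
f=manip.grab_frame('wrist');np.savez('w11.npz',**f);show(f,58,0,0)
E
```

```text
F [ 0.35 -1.44  8.29] T [-0.294  0.037  0.008] cop board mm x,y -10.9 -9.4 gf 4.1
t 18.13 board mm [ -1.6 -19.4  42.8] z 44.0 yaw rel 2.0 tilt deg [-0.12  0.03] F board [-0.1 -1.7  8.5] T [-0.26 -0.04 -0.02] w 0.5
front yaw,y,n [ 0.25 58.62 41.  ] sides yaw,x@front,n [(np.float64(-0.07), np.float64(-49.2), 28), (np.float64(0.04), np.float64(50.2), 28)]
```

Emit:
move_arm(rows=[[0.1,0.004,0,0,0,0,0],[0.2,0.005,0,0,0,0,0],[0.2,0.005,0,0,0,0,0],[0.2,0.005,0.01,0,0,0,0],[0.2,0.005,0.01,0,0,0,0],[0.2,0.005,0.01,0,0,0,0],[0.1,0.002,0,0,0,0,0],[0,0,0,0,0,0,0]])

```text
time: 18.85
tool_pos: [0.5109, -0.0361, 0.0435]
tool_rot: [0.001, 0.616, 0.788, -0.001]
contact_force: [0.8, -2.1, 6.3]
gripper_width: 0.495
grasp_force: 3.7
```

```bash
python3 av.py;python3 st.py
python3 - <<'E'
from edge import *
f=manip.grab_frame('wrist');np.savez('w12.npz',**f);show(f,70,0,0)
E
```

```text
F [-0.23 -2.    7.16] T [-0.358 -0.003 -0.015] cop board mm x,y 5.4 -8.1 gf 3.7
t 19.05 board mm [-1.9 -7.4 42.2] z 43.5 yaw rel 1.99 tilt deg [-0.11  0.01] F board [-0.5 -2.4  6.7] T [-0.38 -0.1  -0.03] w 0.5
front yaw,y,n [ 0.16 69.74 37.  ] sides yaw,x@front,n [(np.float64(-0.0), np.float64(-49.2), 28), (np.float64(0.05), np.float64(50.2), 28)]
```

Emit:
move_arm(rows=[[0.1,0.003,0,0,0,0,0],[0.2,0.005,0,0,0,0,0],[0.2,0.005,0,0,0,0,0],[0.2,0.005,0,0,0,0,0],[0.2,0.005,0,0,0,0,0],[0.2,0.005,0,0,0,0,0],[0.2,0.005,0,0,0,0,0],[0.2,0.005,0,0,0,0,0],[0.2,0.005,0,0,0,0,0],[0.2,0.005,0,0,0,0,0],[0.2,0.005,0,0,0,0,0],[0.2,0.005,0,0,0,0,0],[0.2,0.005,0,0,0,0,0],[0.2,0.005,0,0,0,0,0],[0.2,0.005,0,0,0,0,0],[0.1,0.003,0,0,0,0,0],[0,0,0,0,0,0,0]])

```text
time: 20.52
tool_pos: [0.5045, -0.0068, 0.0435]
tool_rot: [0.001, 0.616, 0.788, -0.001]
contact_force: [0.2, -1.7, 7.7]
gripper_width: 0.504
grasp_force: 3.7
```

```bash
python3 av.py;python3 st.py
python3 - <<'E'
from edge import *
f=manip.grab_frame('wrist');np.savez('w13.npz',**f)
for y in (98,100,102): print(front(f,y,0,23.3))
print('trailing',front(f,0,0,23.3))
E
```

```text
F [ 0.   -2.07  7.38] T [-0.383  0.002  0.011] cop board mm x,y -0.3 -9.8 gf 3.7
t 20.72 board mm [-2.1 22.7 42.2] z 43.5 yaw rel 1.99 tilt deg [-0.11  0.01] F board [ 0.3 -1.2  7.7] T [-0.38 -0.05  0.02] w 0.5
(np.float64(0.19369455124546536), np.float64(99.72560975609755), np.int64(41))
(np.float64(0.19369455124546536), np.float64(99.72560975609755), np.int64(41))
(np.float64(0.19369455124546536), np.float64(99.72560975609755), np.int64(41))
trailing (np.float64(-0.16905208051003445), np.float64(-0.2626904894957031), np.int64(28))
```

Emit:
move_arm(rows=[[0.1,0.003,0,0,0,0,0],[0.15,0.004,0,0,0,0,0],[0.15,0.004,0,0,0,0,0],[0.15,0.004,0,0,0,0,0],[0.15,0.004,0,0,0,0,0],[0.1,0.003,-0.01,0,0,0,0],[0.05,0.002,0,0,0,0,0],[0,0,0,0,0,0,0]])

```text
time: 21.43
tool_pos: [0.5026, 0.0015, 0.0435]
tool_rot: [0.001, 0.616, 0.788, -0.001]
contact_force: [0.0, -2.2, 7.4]
gripper_width: 0.499
grasp_force: 3.5
```

```bash
python3 av.py;python3 st.py
python3 - <<'E'
from edge import *
f=manip.grab_frame('wrist');print('front',front(f,108,0,23.3),'trailing',front(f,8,0,23.3))
E
```

```text
F [-0.15 -2.73  6.55] T [-0.402 -0.016 -0.011] cop board mm x,y 5.7 1.2 gf 3.5
t 21.63 board mm [-2.3 31.2 42.2] z 43.5 yaw rel 1.99 tilt deg [-0.11  0.  ] F board [ 0.1 -3.1  6.2] T [-0.38 -0.09 -0.03] w 0.5
front (np.float64(0.15774531295686156), np.float64(108.19739659269638), np.int64(35)) trailing (np.float64(-0.13146233337531965), np.float64(8.151349139296652), np.int64(25))
```

Emit:
move_arm(rows=[[0.04,0.001,0,0,0,0,0],[0.04,0.001,0,0,0,0,0],[0.04,0.001,0,0,0,0,0],[0,0,0,0,0,0,0]])

```text
time: 22.02
tool_pos: [0.5024, 0.0026, 0.0435]
tool_rot: [0.001, 0.616, 0.788, -0.001]
contact_force: [0.5, -3.9, 7.7]
gripper_width: 0.503
grasp_force: 3.5
```

```bash
python3 av.py;python3 st.py
python3 - <<'E'
from edge import *
f=manip.grab_frame('wrist');print('front',front(f,109,0,23.3),'trailing',front(f,9,0,23.3))
E
```

```text
F [ 0.15 -3.43  7.15] T [-0.518 -0.005 -0.019] cop board mm x,y -2.5 -0.5 gf 3.5
t 22.22 board mm [-2.3 32.2 42.2] z 43.5 yaw rel 1.99 tilt deg [-0.13  0.01] F board [ 0.1 -3.   7.7] T [-0.5  -0.08 -0.08] w 0.5
front (np.float64(0.15690487200766334), np.float64(109.36509359760893), np.int64(37)) trailing (np.float64(0.08714874564565035), np.float64(9.223577471317643), np.int64(25))
```

Emit:
move_arm(rows=[[0.04,0.001,0,0,0,0,0],[0.04,0.001,0,0,0,0,0],[0.04,0.001,0,0,0,0,0],[0,0,0,0,0,0,0]])

```text
time: 22.6
tool_pos: [0.5021, 0.0037, 0.0435]
tool_rot: [0.001, 0.616, 0.788, -0.001]
contact_force: [1.6, -1.9, 7.0]
gripper_width: 0.501
grasp_force: 3.5
```

```bash
python3 av.py;python3 st.py
python3 - <<'E'
from edge import *
f=manip.grab_frame('wrist');print('front',front(f,109.5,0,23.3),'trailing',front(f,9.5,0,23.3))
E
```

```text
F [ 0.12 -2.8   7.05] T [-0.466 -0.019 -0.02 ] cop board mm x,y 0.1 -6.5 gf 3.5
t 22.8 board mm [-2.3 33.5 42.2] z 43.5 yaw rel 1.99 tilt deg [-0.12  0.  ] F board [ 0.1 -3.2  6.4] T [-0.48 -0.12 -0.06] w 0.5
front (np.float64(0.2578625396072799), np.float64(110.59756097560974), np.int64(41)) trailing (np.float64(0.026960180352171365), np.float64(10.490118577075103), np.int64(23))
```

Emit:
move_arm(rows=[[0.04,0.001,0,0,0,0,0],[0.04,0.001,0,0,0,0,0],[0.04,0.001,0,0,0,0,0],[0,0,0,0,0,0,0]])

```text
time: 23.18
tool_pos: [0.5019, 0.0048, 0.0435]
tool_rot: [0.001, 0.616, 0.788, -0.001]
contact_force: [1.4, -3.6, 6.3]
gripper_width: 0.502
grasp_force: 3.4
```

```bash
python3 av.py;python3 st.py
python3 - <<'E'
from edge import *
f=manip.grab_frame('wrist');print('front',front(f,110,0,23.3),'trailing',front(f,9.5,0,23.3))
E
```

```text
F [ 0.13 -3.66  6.99] T [-0.53  -0.014  0.01 ] cop board mm x,y -0.8 2.8 gf 3.4
t 23.38 board mm [-2.3 34.6 42.2] z 43.5 yaw rel 1.99 tilt deg [-0.14  0.01] F board [-0.6 -3.1  7.3] T [-0.55 -0.11  0.01] w 0.5
front (np.float64(0.1853764396851297), np.float64(110.90243902439022), np.int64(41)) trailing (np.float64(-0.08424495936998788), np.float64(11.110557604900862), np.int64(28))
```

Emit:
move_arm(rows=[[0.05,0.001,0,0,0,0,0],[0.05,0.001,0,0,0,0,0],[0.05,0.001,0,0,0,0,0],[0,0,0,0,0,0,0]])

```text
time: 23.77
tool_pos: [0.5016, 0.0063, 0.0435]
tool_rot: [0.001, 0.616, 0.788, -0.001]
contact_force: [0.5, -3.6, 6.6]
gripper_width: 0.503
grasp_force: 3.4
```

```bash
python3 av.py;python3 st.py
python3 - <<'E'
from edge import *
f=manip.grab_frame('wrist');np.savez('w14.npz',**f)
for _ in range(2):
  f=manip.grab_frame('wrist');print('front',front(f,111,0,23.3),'trailing',front(f,10.5,0,23.3))
E
```

```text
F [ 0.09 -3.3   7.19] T [-0.548  0.008 -0.01 ] cop board mm x,y -2.9 -7.5 gf 3.4
t 23.97 board mm [-2.3 36.1 42.2] z 43.5 yaw rel 2.0 tilt deg [-0.14  0.01] F board [ 0.4 -3.3  7.2] T [-0.5  -0.09 -0.01] w 0.5
front (np.float64(0.27687515992536904), np.float64(110.85975609756096), np.int64(41)) trailing (np.float64(-0.33090796531532213), np.float64(11.165744396174366), np.int64(28))
front (np.float64(0.2578625396072901), np.float64(110.86585365853657), np.int64(41)) trailing (np.float64(0.39304943122753266), np.float64(11.170664658487006), np.int64(26))
```

The plate stopped while the fingers slid on by 1.5 mm, so it is home. Next I'll lift off straight up, shut the fingers and go over behind the bail bar.

Emit:
move_arm(rows=[[0,0,-0.1,0,0,0,0],[0,0,-0.3,0,0,0,0],[0,0,-1.0,0,0,0,0],[0,0,-2.0,0,0,1,-1],[0,0,-2.5,0,0,1,-1],[0,0,-2.5,0,0,0,-1],[0,0,-1.6,0,0,0,-1],[2.0,0,0,0,0,0,-1],[2.0,0,0,0,0,0,-1],[2.0,0,0,0,0,0,-1],[2.0,0,0,0,0,0,-1],[0.5,0,0,0,0,0,-1],[0,0,0,0,0,0,-1]])

```text
time: 25.2
tool_pos: [0.4823, 0.0913, 0.1422]
tool_rot: [-0.001, 0.629, 0.777, -0.001]
contact_force: [0.3, 0.4, 0.1]
gripper_width: 0.001
grasp_force: 0.0
```

```bash
python3 st.py
python3 - <<'E'
from edge import *
f=manip.grab_frame('wrist');np.savez('w15.npz',**f)
g=manip.grab_frame('top');np.savez('t15.npz',**g)
print('front edges near -36',front(f,-36,0,20.),'trailing',front(f,10.5,0,23.3))
a=cv2.resize(g['img'][168:246,182:298],(512,345),interpolation=cv2.INTER_CUBIC)
b=cv2.resize(f['img'],(288,216))
c=np.zeros((561,512,3),np.uint8);c[:345]=a;c[345:,:288]=b;cv2.imwrite('pics/v15.png',c)
E
```

```text
t 25.2 board mm [ -3.5 123.3 141. ] z 142.2 yaw rel 0.08 tilt deg [ 0.01 -0.17] F board [0.4 0.3 0.1] T [ 0.02 -0.01 -0.04] w 0.0
front edges near -36 (np.float64(-0.891207455778012), np.float64(-35.54389294164038), np.int64(31)) trailing (np.float64(-1.0203561226205202), np.float64(9.169891300810365), np.int64(23))
```

Emit:
move_arm(rows=[[0,0.15,1.7,0,0,0,-1],[0,0.15,1.8,0,0,0,-1],[0,0,1.8,0,0,0,-1],[0,0,0,0,0,0,-1],[-0.8,0,0,0,0,0,-1],[-0.8,0,0,0,0,0,-1],[-0.8,0,0,0,0,0,-1],[-0.6,0,-0.1,0,0,0,-1],[-0.6,0,-0.1,0,0,0,-1],[-0.6,0,-0.1,0,0,0,-1],[-0.5,0,-0.1,0,0,0,-1],[0,0,0,0,0,0,-1]])

```text
time: 26.3
tool_pos: [0.496, 0.0438, 0.0938]
tool_rot: [-0.0, 0.63, 0.776, -0.001]
contact_force: [0.1, -0.4, -0.0]
gripper_width: 0.0
grasp_force: 0.0
```

```bash
python3 st.py
```

```text
t 26.3 board mm [ 0.  73.9 92.5] z 93.8 yaw rel -0.12 tilt deg [-0.05 -0.09] F board [ 0.  -0.4 -0. ] T [ 0.04  0.01 -0.02] w 0.0
```

Emit:
move_arm(rows=[[-0.47,0,0.11,0,0,0,-1],[-0.47,0,0.11,0,0,0,-1],[-0.47,0,0.11,0,0,0,-1],[-0.47,0,0.11,0,0,0,-1],[-0.5,0,0.3,0,0,0,-1],[-0.5,0,0.3,0,0,0,-1],[-0.5,0,0.3,0,0,0,-1],[-0.39,0,0.4,0,0,0,-1],[-0.39,0,0.4,0,0,0,-1],[-0.39,0,0.4,0,0,0,-1],[0,0,0,0,0,0,-1]])

```text
time: 27.22
tool_pos: [0.5042, -0.0002, 0.0666]
tool_rot: [-0.001, 0.63, 0.776, -0.002]
contact_force: [0.5, -0.0, -0.3]
gripper_width: 0.006
grasp_force: 0.0
```

```bash
python3 st.py
python3 - <<'E'
from h import *
from plant import manip
f=manip.grab_frame('wrist');np.savez('w16.npz',**f)
p=np.load('board.npy');c,s=np.cos(p[3]),np.sin(p[3]);im=f['img'].copy()
def bp(P): P=np.asarray(P)/1e3;return proj(f,np.c_[p[0]+c*P[:,0]-s*P[:,1],p[1]+s*P[:,0]+c*P[:,1],p[2]+P[:,2]])
for th,col in ((.2,(255,0,0)),(.6,(0,255,0)),(1.0,(0,0,255))):
    q=bp([[sg*50,60-57.5*np.cos(th),25.3+57.5*np.sin(th)] for sg in (-1,1)]).round().astype(int);print(th,q.tolist())
    for a in q: cv2.circle(im,tuple(int(v) for v in a),3,col,1)
q=bp([[-50,10,23.3],[50,10,23.3],[50,-36,20],[-50,-36,20]]).round().astype(int);print(q.tolist())
cv2.imwrite('pics/w16.png',cv2.resize(im,(768,576)))
E
```

```text
t 27.22 board mm [-1.1 29.1 65.4] z 66.6 yaw rel -0.1 tilt deg [ 0.02 -0.24] F board [ 0.5 -0.1 -0.3] T [-0.02  0.02  0.03] w 0.01
0.2 [[185, 275], [334, 275]]
0.6 [[175, 284], [344, 284]]
1.0 [[162, 277], [357, 278]]
[[189, 256], [329, 256], [323, 305], [196, 304]]
```

View pics/w16.png

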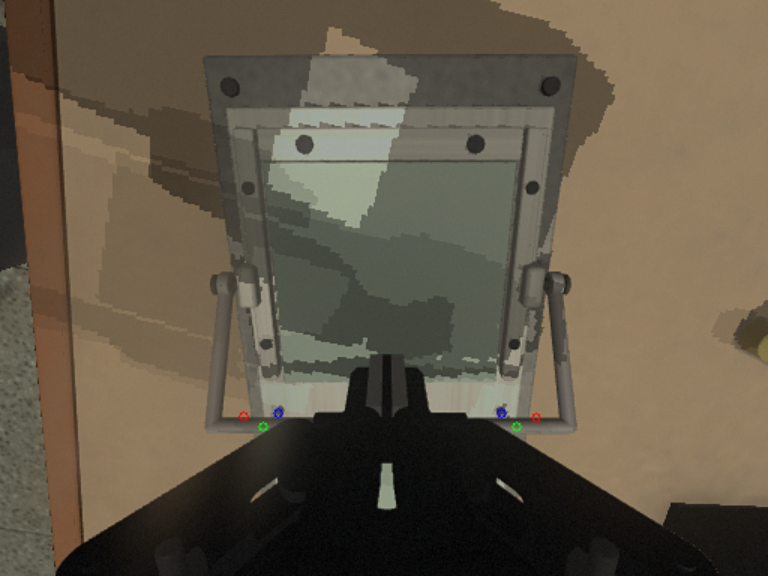

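The picture shows the plate flush against the stop at v≈160, with nothing on the bed behind it and the bail leaning down at about 0.6 rad (bar at v≈425). Next I'll lift over the bar and press it down from above.

Emit:
move_arm(rows=[[0.3,0.05,-1.5,0,0,0,-1],[0,0.05,-2.2,0,0,0,-1],[-1.4,0,0,0,0,0,-1],[-1.4,0,0,0,0,0,-1],[0,0,0.7,0,0,0,-1],[0,0,0.7,0,0,0,-1],[0,0,0.7,0,0,0,-1],[0,0,0.7,0,0,0,-1],[0,0,0.7,0,0,0,-1],[0,0,0.5,0,0,0,-1],[0,0,0.3,0,0,0,-1],[0,0,0,0,0,0,-1]])

```text
time: 28.27
tool_pos: [0.5101, -0.0234, 0.0606]
tool_rot: [-0.002, 0.63, 0.777, -0.001]
contact_force: [-0.3, -0.2, 0.1]
gripper_width: 0.003
grasp_force: 0.0
```

```bash
python3 av.py; python3 st.py
```

```text
F [-0.14  0.21  0.24] T [-0.014 -0.01  -0.024] cop board mm x,y 126.9 -184.9 gf 0.0
t 28.47 board mm [ 0.7  4.7 60.8] z 62.0 yaw rel -0.06 tilt deg [ 0.01 -0.11] F board [-0.1  1.  -0.1] T [-0.06 -0.05 -0.  ] w -0.0
```

Emit:
move_arm(rows=[[0,0,0.25,0,0,0,-1],[0,0,0.25,0,0,0,-1],[0,0,0.2,0,0,0,-1],[0,0,0.1,0,0,0,-1],[0,0,0,0,0,0,-1],[0,0,0,0,0,0,-1]])

```text
time: 28.97
tool_pos: [0.5108, -0.0238, 0.0537]
tool_rot: [-0.001, 0.63, 0.777, -0.001]
contact_force: [-1.1, -0.8, -0.1]
gripper_width: 0.001
grasp_force: 0.0
```

Emit:
move_arm(rows=[[0,0,0.1,0,0,0,-1],[0,0,0.1,0,0,0,-1],[0,0,0.1,0,0,0,-1],[0,0,0,0,0,0,-1]])

```text
time: 29.3
tool_pos: [0.5111, -0.0239, 0.0521]
tool_rot: [-0.001, 0.63, 0.777, -0.001]
contact_force: [-4.7, 0.4, 8.0]
gripper_width: -0.003
grasp_force: 4.1
```

```bash
python3 av.py; python3 st.py
```

```text
F [-3.88  1.43  7.95] T [ 0.204  0.694 -0.006] cop board mm x,y -14.1 -1.2 gf 4.1
t 29.5 board mm [ 0.7  4.6 50.8] z 52.0 yaw rel -0.06 tilt deg [ 0.01 -0.17] F board [-4.   0.8  7.6] T [ 0.08  0.7  -0.03] w -0.0
```

Emit:
move_arm(rows=[[0,0,0.05,0,0,0,-1],[0,0,0.05,0,0,0,-1],[0,0,0,0,0,0,-1]])

```text
time: 29.75
tool_pos: [0.5112, -0.0239, 0.0519]
tool_rot: [-0.001, 0.63, 0.777, -0.001]
contact_force: [-7.0, 1.0, 13.8]
gripper_width: 0.001
grasp_force: 6.8
```

```bash
python3 av.py; python3 st.py
```

```text
F [-6.27  2.24 13.52] T [0.35  1.129 0.004] cop board mm x,y -13.9 1.0 gf 6.8
t 29.95 board mm [ 0.8  4.6 50.6] z 51.9 yaw rel -0.05 tilt deg [ 0.02 -0.19] F board [-6.1  1.3 13.3] T [ 0.12  1.24 -0.02] w -0.0
```

Emit:
move_arm(rows=[[0,0,-0.1,0,0,0,-1],[0,0,-0.1,0,0,0,-1],[0,0,-0.3,0,0,0,-1],[0,0,-1.5,0,0,0,-1],[0,0,-3.0,0,0,0,-1],[-2,0,-3.0,0,0,0,-1],[-3,0,-3.0,0,0,0,-1],[-3,0,-3.0,0,0,0,-1],[-3,0,0,0,0,0,-1],[0,0,0,0,0,0,-1]])

```text
time: 30.78
tool_pos: [0.536, -0.135, 0.1922]
tool_rot: [0.003, 0.631, 0.775, -0.0]
contact_force: [0.2, -0.4, -0.5]
gripper_width: 0.003
grasp_force: 0.0
```

```bash
python3 st.py
python3 - <<'E'
from edge import *
f=manip.grab_frame('wrist');np.savez('w17.npz',**f)
p=np.load('board.npy');c,s=np.cos(p[3]),np.sin(p[3]);g=cv2.cvtColor(f['img'],cv2.COLOR_BGR2GRAY).astype(np.float32)
def samp(xs,ys,z):
    xs,ys=np.broadcast_arrays(np.asarray(xs,float),np.asarray(ys,float));P=np.c_[xs,ys]/1e3
    uv=proj(f,np.c_[p[0]+c*P[:,0]-s*P[:,1],p[1]+s*P[:,0]+c*P[:,1],np.full(len(xs),p[2]+z/1e3)]).astype(np.float32)
    return cv2.remap(g,uv[:,:1].copy(),uv[:,1:].copy(),1).ravel()
ys=np.arange(-14,20,1.)
for x in (-20,0,20): print(x,[int(v) for v in samp(x,ys,25.3)])
print(ys[[0,-1]])
for y in (104,): print('stop edge',front(f,110,0,23.3))
print('stack front',front(f,-36,0,20.),sides(f,0,-36,1.,20.))
E
```

```text
t 30.78 board mm [   2.  -109.3  190.9] z 192.2 yaw rel -0.29 tilt deg [-0.31  0.18] F board [ 0.1 -0.5 -0.5] T [ 0.07 -0.02 -0.03] w 0.0
-20 [111, 112, 111, 113, 113, 113, 113, 113, 113, 113, 114, 114, 103, 22, 31, 36, 38, 38, 38, 39, 36, 33, 46, 139, 141, 110, 160, 164, 163, 163, 164, 163, 163, 162]
0 [165, 164, 165, 165, 164, 165, 165, 165, 164, 164, 164, 167, 162, 37, 31, 34, 35, 35, 35, 36, 35, 32, 39, 110, 147, 128, 159, 163, 163, 163, 163, 163, 164, 163]
20 [117, 118, 118, 117, 118, 118, 117, 118, 117, 118, 117, 120, 109, 34, 27, 29, 30, 30, 30, 32, 29, 26, 39, 109, 155, 138, 161, 164, 164, 161, 163, 164, 164, 162]
[-14.  19.]
stop edge (np.float64(5.1176147676444076e-15), np.float64(103.99999999999999), np.int64(41))
stack front (np.float64(0.24122645010144805), np.float64(-33.317073170731696), np.int64(41)) [(np.float64(0.32), np.float64(-49.9), 28), (np.float64(-0.47), np.float64(51.3), 28)]
```

```bash
python3 -c "
from plant import manip
print(manip.job_done())"
```

```text
the job is handed in; nothing more can be done
None
```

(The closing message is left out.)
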